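Clear the ring clamp off the eyepiece case and latch the lid

ROBOT

A 6-joint arm with a two-finger parallel gripper is mounted at the origin on the work surface. World frame = base frame: x ahead of the robot, y to its left, z up, the work surface at z = 0. Lengths are in m, angles in degrees, forces in N, time in s.
With the tool pointing down it reaches from about 0.4 to 0.825 m from the base axis. Payload 7 kg.
Tool frame: the origin (TCP) lies between the finger pads; the fingertips stand 22 mm ahead of it and the grasp point (between the pads) lies 3 mm ahead of it; z points along the fingers, y is the direction in which the jaws open and shut (so a half turn about z gives the same grasp; the last joint's range is limited). The gripper opens to 88 mm and grips with 3 to 60 N. Pads are 19 mm wide; open, the fingers measure 130 mm over their backs; the gripper's body (78 mm by 193 mm) begins 47 mm behind the grasp point.
Start: joints at [84.574, 20.546, 0.682, 0, -70.136, -16.507], TCP at [0.252, 0.626, 0.249] pointing down, gripper open.
Joint ranges: [-176.03, 176.03], [-82.01, 121.73], [-58.28, 71.71], [-173.87, 95.51], [-174.79, -0.11], [-173.66, 173.66]. Speed limits (degrees/s): [136.94, 136.94, 172.46, 180, 180, 180].

INTERFACE

Orientations are given as [roll, pitch, yaw] about the fixed x, y, z axes, in that order (R = Rz(yaw) Ry(pitch) Rx(roll)).
In Python, from plant import telemetry, cams, r gives the robot as it stands.
- The arm moves only by the tool carry_out, never from a script. Its argument "commands" is one flat list of numbers, 5 for each row, row after row: the shift along the world's x, y, z as a fraction of full scale, then the turn about the world's z as a fraction of full scale, then the gripper's target within -1 to 1 (shut at 1, half-way at 0, fully open at -1). In form: [x, y, z, turn, claw, x, y, z, turn, claw, ...]. A call has 1 to 8 rows; each row shifts and turns the commanded pose from where the row before left it; what a row does not reach is not made up. Full scale, the value 1, is 0.04 m for a shift and 4 degrees for a turn. A row lasts 1/10 s, in which the tool goes at most 50 mm and 8.59 degrees, less where a joint would pass 70% of its speed; a pose out of reach is approached as far as the arm can. A call with a number of a shift or a turn outside -1 to 1 is refused whole. A call with a gripper value outside its range is refused whole. The fingers move at their own pace and stop on an object; "grip_force" is the grip in N (left out, the last holds). Time passes only in rows, so rows that do not move let the fingers close. It gives the time, the measured TCP pose, the force and the opening at its end, in the units of the state.
- telemetry.get_state(): the state, without advancing time (a new reading comes with each control period).
- cams.capture(name): name is "side" or "top"; returns a dict with "frame" (400x640x3 uint8, red, green, blue), "camera_matrix" (3x3 intrinsics, pixels), "camera_from_world" (4x4, takes a point from world to camera coordinates). Camera axes: x right, y down, z forward; pixel columns grow to the right and rows downward; lengths in m; the calibration is good to about 2 mm. A picture is of the moment at which its call begins. There is no depth.
- r.close_job(): hands the job in, once; it reports no verdict.
The state is a dict: "time_s": time; "joints": joint angles; "qd": joint speeds; "joint_torque": joint torques, N m; "tcp_pos": TCP position; "eef_rot": TCP orientation; "contact_force": force on the tool from outside, world axes, zero at the start; "moment": the same for the moment, N m; "gripper_width": finger opening in m.
Only numpy, scipy, OpenCV 4.12 (cv2) and the standard library are available. Lean on these libraries where they do the work, as an engineer would, in place of code of your own. Each camera call takes 0.05 s, during which the arm holds its last target. There are 200 camera calls.

TASK

The eyepiece case was left open with a wooden ring clamp lying across its mouth. Pick the ring clamp up and lay it gently, without dropping it, flat in the wooden tool tray; then swing the case's lid down and press it until the catch snaps and the lid is fully shut. Leave everything else on the bench where it is.

Things in the scene. Friction and masses are not known exactly. Their poses are not given: they have to be found in the camera images.
- case: open grey plastic accessory case with two black eyepieces in its foam, 130 mm (x) x 120 mm (y) x 60 mm high, walls 5 mm; it stands fixed on the bench. Origin: centre of its underside. Its x axis points from the catch side (front) to the hinge side; the lid is hinged along the upper edge of the +x side. The eyepieces' tops are 22 mm below the rim, the foam 35 mm below it
- case_mouth (a point): centre of the case's mouth at the height of the rim, 60 mm over the bench; axes as the case's
- lid_hinge (a point): middle of the lid's hinge line, on the rim of the case's +x side (65 mm from the case's middle, 60 mm over the bench); the hinge line runs along the case's y axis. The axes of this point turn with the lid: its -x axis points from the hinge to the lid's free edge, +z out of the lid's outer face
- lid_edge (a point): middle of the lid's free edge, on its outer face, 130 mm from the hinge line. The lid is a flat grey panel 132 mm long (from the hinge), 124 mm wide, 8 mm thick; a thumb tab 45 mm wide stands 16 mm out from the middle of the free edge, with a steel tongue 21 mm long below it. Shut, the lid lies flat with its outer face 68 mm over the bench
- lid (a joint): lid angle in rad: 0 shut and latched, grows as it opens, about 1.57 upright, at most 2.0. The stiff hinge (0.13 N m) about holds the 0.15 kg lid wherever it is left. A spring catch on the front resists from about 0.1 rad (roughly 8 to 13 N, pressing near the free edge), gives way at about 0.06 rad and then holds the lid shut
- clamp: wooden ring clamp (a slotted light wood bar with a narrow steel band near its middle and grey pads at one end), 160 mm long (x) x 30 mm wide (y) x 26 mm thick (z), about 0.1 kg, lying flat over the mouth of the case from wall to wall, roughly parallel to the hinge. Origin: centre of its underside, x along its length
- clamp_mid (a point): centre of the ring clamp, 13 mm above its underside; axes as the clamp's
- tray: empty shallow wooden tool tray, fixed, open at the top, 218 mm (x) x 110 mm (y) x 26 mm high, walls and floor 4 mm (inside 210 x 102 mm). Origin: centre of its underside, x along its length
- block: square steel bench block, 100 x 100 x 25 mm, loose, lying flat; bystander. It and the tray swap sides of the bench from start to start. Origin: centre of its underside
- graver: graver with a handle, 130 mm long, lying on the bench; bystander. Origin: on its underside, x axis towards the blade
- hammer: chasing hammer, 220 mm long, lying on the bench; bystander. Origin: on its underside, x axis towards the head
- jar: closed jar, 64 mm diameter, 80 mm tall; bystander. Origin: centre of its underside
- burs: round black bur stand, 68 mm diameter, 55 mm tall with its burs; bystander. Origin: centre of its underside
- mandrel: steel ring mandrel, a cone 170 mm tall standing on its 44 mm wide foot; bystander. Origin: centre of its underside
- wood_block: plain wooden block, 90 x 60 x 35 mm; bystander. Origin: centre of its underside

How it is judged:
By the outcome, as a careful person would: the job done as asked, in the order asked, and still so for the second after the job is handed in, with the robot touching nothing.
It also fails if it takes over 58 s, if anything falls off the work surface, if the arm or the gripper's body presses on something with over 40 N, if the wrist force passes 120 N, or if a joint passes its speed limit or range.

## Working session

There is one attempt and no reset: what is moved stays moved. The work goes in short steps, Python scripts to look and compute and a tool call to move; the robot and the scene stay as the last step left them, time stands still between calls to the robot, and variables do not carry over. Pictures are saved under pics/ and viewed, about 8 in all and at most 12, crops included, and the job is handed in when it is done.

Besides the shell and the picture viewer there is one more tool, called as name(argument=value, ...) on one line, values as JSON. carry_out: Moves the arm, as the interface text tells. Shift numbers are shares of 0.04 m and turn numbers shares of 4 degrees, none past 1 either way. Its arguments: {"type":"object","properties":{"commands":{"type":"array"},"grip_force":{"type":"number"}},"required":["commands"]}

```bash
mkdir -p pics; cat > h.py <<'E'
import numpy as np, cv2
from plant import telemetry, cams, r
def snap(n,fn,crop=None,s=1):
    c=cams.capture(n); f=c["frame"][:,:,::-1].copy()
    if crop: f=f[crop[1]:crop[3],crop[0]:crop[2]]
    if s!=1: f=cv2.resize(f,None,fx=s,fy=s,interpolation=cv2.INTER_CUBIC)
    cv2.imwrite("pics/"+fn,f); np.savez("pics/cal_"+n,K=c["camera_matrix"],T=c["camera_from_world"]); return c
def cal(n):
    d=np.load(f"pics/cal_{n}.npz"); return d["K"],d["T"]
def at_z(n,u,v,z):
    K,T=cal(n); R=T[:3,:3]; o=-R.T@T[:3,3]; d=R.T@np.linalg.solve(K,[u,v,1.]); return o+d*(z-o[2])/d[2]
def proj(n,p):
    K,T=cal(n); q=K@(T[:3,:3]@np.array(p)+T[:3,3]); return q[:2]/q[2]
E
python3 - <<'E'
from h import *
for n in("top","side"):
    snap(n,n+"1.png",s=1.25); K,T=cal(n); print(n,K.round(1).tolist(),(-T[:3,:3].T@T[:3,3]).round(3),T[:3,:3].round(3).tolist())
s=telemetry.get_state(); print({k:np.round(v,3).tolist() for k,v in s.items()})
E
```

```text
top [[469.6, 0.0, 321.9], [0.0, 469.6, 197.2], [0.0, 0.0, 1.0]] [ 0.346 -0.036  1.339] [[-0.02, -1.0, -0.02], [-0.986, 0.023, -0.166], [0.167, 0.016, -0.986]]
side [[487.3, 0.0, 314.1], [0.0, 487.3, 199.4], [0.0, 0.0, 1.0]] [ 0.294 -0.656  0.927] [[0.932, -0.363, -0.001], [-0.279, -0.715, -0.641], [0.232, 0.598, -0.767]]
{'time_s': 0.1, 'joints': [84.574, 20.588, 0.639, -0.017, -70.137, -16.508], 'qd': [0.043, -0.1, 0.018, 0.049, -0.027, -0.021], 'joint_torque': [-0.001, -58.416, 29.375, 7.016, 0.01, -0.0], 'tcp_pos': [0.252, 0.626, 0.248], 'eef_rot': [179.914, -0.009, -21.94], 'contact_force': [0.305, 1.267, 0.293], 'moment': [0.039, -0.001, 0.038], 'gripper_width': 0.088}
```

View pics/top1.png

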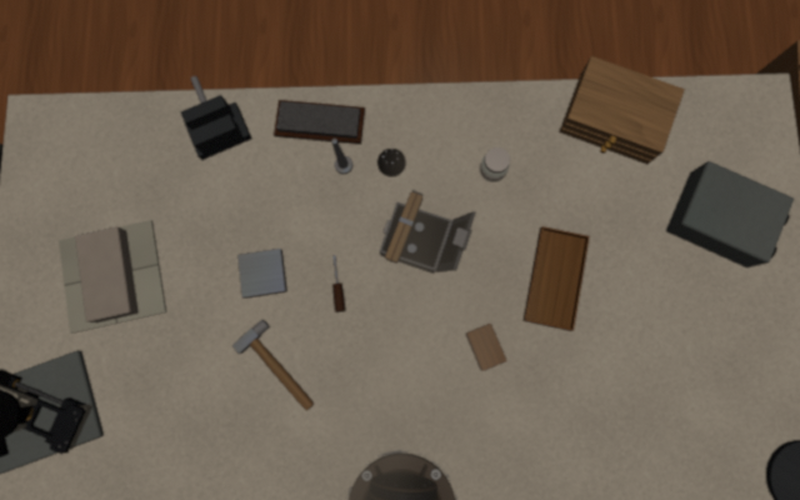

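View pics/side1.png

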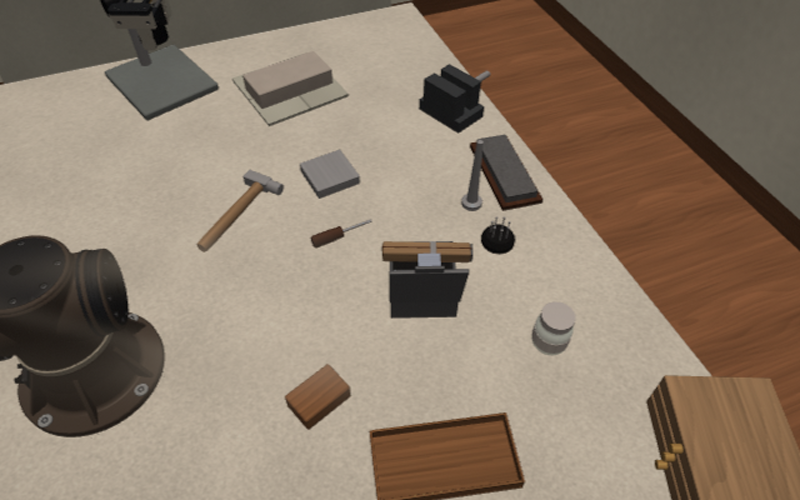

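```bash
python3 - <<'E'
from h import *
a=cams.capture("top")["frame"][:,:,::-1]; b=cams.capture("side")["frame"][:,:,::-1]
def z(f,x0,y0,w,h,s):
    g=cv2.resize(f[y0:y0+h,x0:x0+w],None,fx=s,fy=s,interpolation=cv2.INTER_CUBIC); return np.clip(g.astype(float)*1.6,0,255).astype(np.uint8)
# top: case 300,145 100x75 x4 ; tray 410,175 70x95 x4 ; side: case 300,185 100x75 x4; tray 285,325 140x75 x2.. 
A=z(a,295,145,100,75,4);B=z(b,295,185,100,75,4)
C=z(a,405,175,90,95,3); D=z(b,285,325,140,75,2.8)
im=np.zeros((600,800,3),np.uint8); im[:300,:400]=A; im[:300,400:]=B; im[300:300+285,:270]=C; im[300:300+D.shape[0],400:400+D.shape[1]]=D
for k in range(0,100,25):
  cv2.putText(im,str(295+k),(k*4,8),0,.3,(0,255,255)); cv2.putText(im,str(295+k),(400+k*4,8),0,.3,(0,255,255))
cv2.imwrite("pics/z1.png",im)
E
```

```text
(no output)
```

View pics/z1.png

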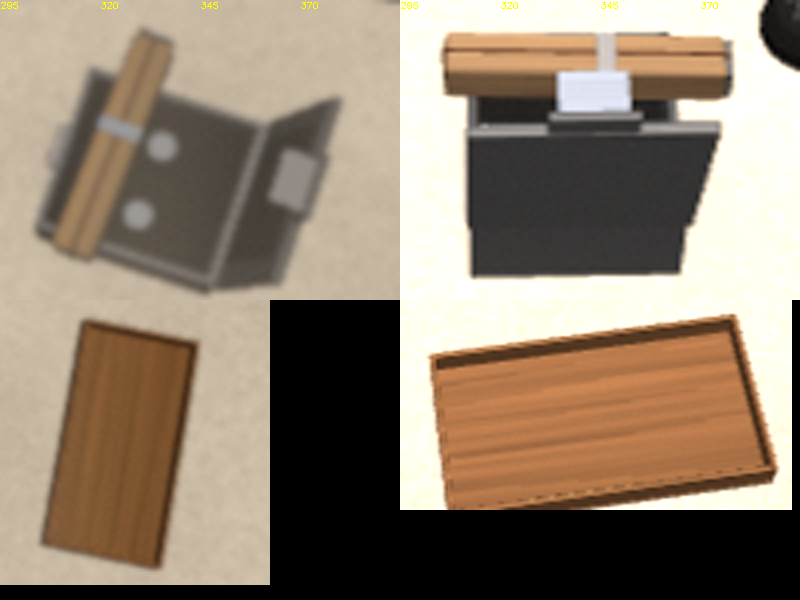

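```bash
cat > fit.py <<'E'
from h import *
from scipy.optimize import least_squares
t=lambda x,y:(295+x/4,145+y/4)
tr=lambda x,y:(405+x/3,175+(y-300)/3)
sd=lambda x,y:(295+(x-400)/4,185+y/4)
sdt=lambda x,y:(285+(x-400)/2.8,325+(y-300)/2.8)
def pose(p,q): # p=x,y,yaw
    c,s=np.cos(p[2]),np.sin(p[2]); return [p[0]+c*q[0]-s*q[1],p[1]+s*q[0]+c*q[1],q[2]]
def fit(obs,p0,mk=lambda p,q:q):
    f=lambda p:np.concatenate([proj(n,pose(p,mk(p,q)))-uv for n,uv,q in obs])
    s=least_squares(f,p0,loss="soft_l1"); print(s.x.round(4),np.rad2deg(s.x[2]).round(2),"res",np.abs(f(s.x)).round(1)); return s.x
R=.06
def mk(p,q):
    if len(q)==2: # lid: (dist, y) outer edge ; angle p[3]
        a=p[3];d,y=q[:2]; o=.008
        return [.065-d*np.cos(a)+o*np.sin(a),y,.06+d*np.sin(a)+o*np.cos(a)]
    return q
# image right = -y world ; case x ~ -y ; case +y ~ +x world (image up)
case=fit([("top",t(92,70),(-.065,.06,R)),("top",t(38,235),(-.065,-.06,R)),("top",t(210,290),(.065,-.06,R)),("top",t(265,122),(.065,.06,R)),
 ("side",sd(472,275),(.065,-.06,0)),("side",sd(680,273),(.065,.06,0)),
 ("side",sd(470,134),(.132,-.062)),("side",sd(718,133),(.132,.062)),("top",t(340,97),(.132,.062)),("top",t(283,285),(.132,-.062))],[.5,-.05,-1.8,1.9],mk)
cl=fit([("top",t(140,28),(.08,.015,.086)),("top",t(174,42),(.08,-.015,.086)),("top",t(95,258),(-.08,-.015,.086)),("top",t(55,242),(-.08,.015,.086)),
 ("side",sd(447,33),(-.08,.015,.086)),("side",sd(447,60),(-.08,-.015,.086)),("side",sd(447,95),(-.08,-.015,.06)),("side",sd(727,68),(.08,-.015,.086)),("side",sd(725,100),(.08,-.015,.06))],[.5,0,1.2])
tray=fit([("top",tr(84,320),(.109,.055,.026)),("top",tr(197,342),(.109,-.055,.026)),("top",tr(158,568),(-.109,-.055,.026)),("top",tr(42,545),(-.109,.055,.026)),
 ("side",sdt(432,355),(-.109,.055,.026)),("side",sdt(736,316),(.109,.055,.026)),("side",sdt(775,468),(.109,-.055,.026))],[.4,-.3,1.3])
E
python3 fit.py
```

```text
[ 0.5854 -0.0442 -1.9021  1.8189] -108.98 res [1.2 0.7 1.1 1.5 0.9 1.1 0.  0.1 1.6 2.1 0.7 0.8 1.9 1.4 0.6 0.4 0.  0.3
 0.2 0.6]
[ 0.6064 -0.0195 -0.3761] -21.55 res [1.8 0.9 0.1 0.7 0.7 0.6 1.1 0.4 0.6 0.2 0.8 3.2 0.7 1.7 0.8 1.4 0.2 0.7]
[ 0.4905 -0.3581 -0.2369] -13.57 res [0.1 1.3 0.7 0.5 0.7 0.2 0.1 0.7 2.4 0.5 0.9 0.8 0.3 1. ]
```

carry_out(commands=[0.5,-0.9,0.3,0,-0.2,0.5,-0.9,0.3,0,-0.2,0.5,-0.9,0.3,0,-0.2,0.5,-0.9,0,0,-0.2,0.5,-0.9,0,0,-0.2,0.5,-0.9,0,0,-0.2,0.5,-0.9,0,0,-0.2,0.5,-0.9,0,0,-0.2], grip_force=25)

```text
time_s: 1.0
tcp_pos: [0.4125, 0.3365, 0.2846]
eef_rot: [-180.0, 0.0, -21.9]
contact_force: [0.9, 0.8, 0.1]
gripper_width: 0.0529
```

carry_out(commands=[0.5,-0.9,0,0,-0.2,0.5,-0.9,0,0,-0.2,0.5,-0.9,0,0,-0.2,0.5,-0.9,0,0,-0.2,0.5,-0.9,0,0,-0.2,0.5,-0.9,0,0,-0.2,0.5,-0.9,0,0,-0.2,0.5,-0.9,0,0,-0.2])

```text
time_s: 1.8
tcp_pos: [0.5726, 0.0485, 0.2846]
eef_rot: [-180.0, -0.0, -21.9]
contact_force: [1.1, 0.5, 0.2]
gripper_width: 0.0528
```

carry_out(commands=[0.5,-0.9,0,0,-0.2,0.3,-0.8,0,0,-0.2,0,0,0,0,-0.2,0,0,0,0,-0.2,0,0,0,0,-0.2])

```text
time_s: 2.3
tcp_pos: [0.6039, -0.0175, 0.2845]
eef_rot: [-180.0, 0.0, -21.9]
contact_force: [0.0, -0.2, 0.3]
gripper_width: 0.0528
```

carry_out(commands=[0,-0.05,-0.9,0.1,-0.2,0,0,-0.9,0,-0.2,0,0,-0.9,0,-0.2,0,0,-0.8,0,-0.2,0,0,0,0,-0.2])

```text
time_s: 2.8
tcp_pos: [0.601, -0.0191, 0.1405]
eef_rot: [179.8, 0.4, -21.5]
contact_force: [0.2, -0.2, 0.0]
gripper_width: 0.0526
```

```bash
python3 - <<'E'
from h import *
a=cams.capture("top")["frame"][:,:,::-1]; b=cams.capture("side")["frame"][:,:,::-1]
def z(f,x0,y0,w,h,s): return np.clip(cv2.resize(f[y0:y0+h,x0:x0+w],None,fx=s,fy=s,interpolation=cv2.INTER_CUBIC).astype(float)*1.6,0,255).astype(np.uint8)
cv2.imwrite("pics/z2.png",np.hstack([z(a,270,110,130,150,3),z(b,270,110,130,150,3)]))
E
```

```text
(no output)
```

View pics/z2.png

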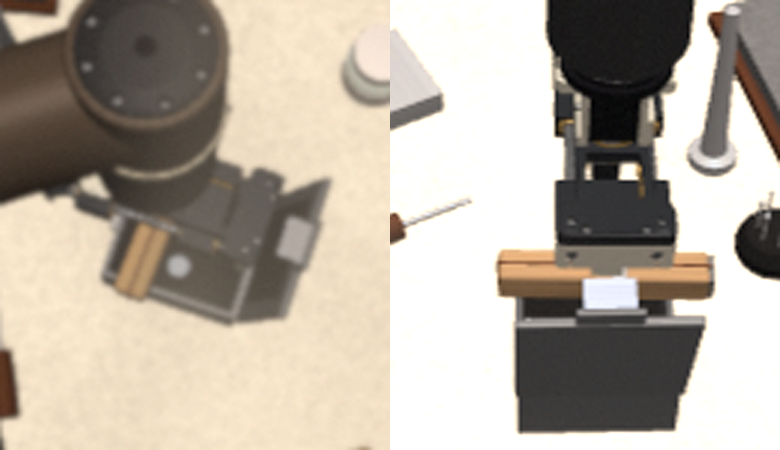

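carry_out(commands=[0.08,0.08,-0.3,0,-0.2,0,0,-0.3,0,-0.2,0,0,-0.3,0,-0.2,0,0,-0.2,0,-0.2,0,0,0,0,-0.2])

```text
time_s: 3.4
tcp_pos: [0.6064, -0.0169, 0.099]
eef_rot: [179.9, 0.1, -21.6]
contact_force: [-0.6, -0.6, 0.6]
gripper_width: 0.0525
```

carry_out(commands=[0,0,-0.1,0,-0.2,0,0,-0.1,0,-0.2,0,0,0,0,-0.2,0,0,0,0,-0.2])

```text
time_s: 3.8
tcp_pos: [0.6074, -0.0167, 0.0927]
eef_rot: [-180.0, -0.0, -21.5]
contact_force: [-0.3, 0.2, 0.6]
gripper_width: 0.0527
```

carry_out(commands=[0,0,-0.13,0,-0.2,0,0,0,0,-0.2,0,0,0,0,0.1,0,0,0,0,0.2,0,0,0,0,0.3,0,0,0,0,0.5,0,0,0,0,0.8,0,0,0,0,0.8])

```text
time_s: 4.6
tcp_pos: [0.6073, -0.0167, 0.0874]
eef_rot: [180.0, -0.0, -21.5]
contact_force: [-0.2, -0.1, 0.4]
gripper_width: 0.0299
```

carry_out(commands=[0,0,0,0,0.8,0,0,0,0,0.8,0,0,0.1,0,0.8,0,0,0.2,0,0.8,0,0,0.4,0,0.8,0,0,0.5,0,0.8,0,0,0,0,0.8,0,0,0,0,0.8])

```text
time_s: 5.4
tcp_pos: [0.6076, -0.0165, 0.1361]
eef_rot: [-179.9, -0.1, -21.5]
contact_force: [-0.6, -0.0, -1.2]
gripper_width: 0.0299
```

carry_out(commands=[0,0,0.5,0,0.8,0,0,0.9,0,0.8,0,0,0.9,0,0.8,0,0,0.9,0,0.8,0,0,0.8,0,0.8,0,0,0,0,0.8])

```text
time_s: 6.0
tcp_pos: [0.6091, -0.0167, 0.2999]
eef_rot: [-179.8, -0.4, -21.5]
contact_force: [0.9, -0.2, -1.0]
gripper_width: 0.0299
```

carry_out(commands=[-0.15,-0.4,0,0.2,0.8,-0.3,-0.85,0,0.2,0.8,-0.3,-0.85,0,0.2,0.8,-0.3,-0.85,0,0.2,0.8,-0.3,-0.85,0,0.2,0.8,-0.3,-0.85,0,0.2,0.8,-0.3,-0.85,0,0.2,0.8,-0.3,-0.85,0,0.2,0.8])

```text
time_s: 6.8
tcp_pos: [0.5162, -0.2717, 0.294]
eef_rot: [-180.0, 0.1, -15.1]
contact_force: [1.3, -0.5, -0.2]
gripper_width: 0.0296
```

carry_out(commands=[-0.3,-0.85,0,0.2,0.8,-0.3,-0.85,0,0.2,0.8,-0.15,-0.45,0,0,0.8,0,0,0,0,0.8,0,0,0,0,0.8])

```text
time_s: 7.3
tcp_pos: [0.4868, -0.3567, 0.2941]
eef_rot: [-180.0, 0.1, -13.6]
contact_force: [-0.1, -0.3, -1.0]
gripper_width: 0.0297
```

carry_out(commands=[0.08,0,-0.9,0,0.8,0,0,-0.9,0,0.8,0,0,-0.9,0,0.8,0,0,-0.9,0,0.8,0,0,-0.9,0,0.8,0,0,-0.5,0,0.8,0,0,0,0,0.8,0,0,0,0,0.8])

```text
time_s: 8.1
tcp_pos: [0.4911, -0.3561, 0.0956]
eef_rot: [180.0, 0.0, -13.5]
contact_force: [-0.0, -0.7, 0.4]
gripper_width: 0.0299
```

```bash
python3 - <<'E'
from h import *
print(telemetry.get_state()["tcp_pos"])
a=cams.capture("top")["frame"][:,:,::-1]; b=cams.capture("side")["frame"][:,:,::-1]
def z(f,x0,y0,w,h,s): return np.clip(cv2.resize(f[y0:y0+h,x0:x0+w],None,fx=s,fy=s,interpolation=cv2.INTER_CUBIC).astype(float)*1.6,0,255).astype(np.uint8)
cv2.imwrite("pics/z3.png",np.hstack([z(a,395,160,100,110,3.5),z(b,280,290,150,110,3.0)[:, :].copy() if 0 else z(b,290,290,120,110,3.5)]))
E
```

```text
[ 0.4910885  -0.35608328  0.09562781]
```

View pics/z3.png

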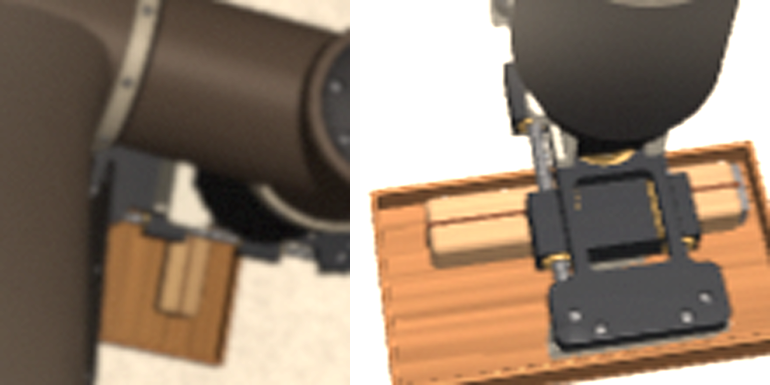

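carry_out(commands=[0,-0.03,-0.5,0,0.8,0,0,-0.5,0,0.8,0,0,-0.3,0,0.8,0,0,-0.15,0,0.8,0,0,0,0,0.8,0,0,0,0,0.8])

```text
time_s: 8.8
tcp_pos: [0.4911, -0.3581, 0.0382]
eef_rot: [180.0, -0.1, -13.5]
contact_force: [0.1, -0.3, -0.0]
gripper_width: 0.0299
```

carry_out(commands=[0,0,-0.04,0,0.8,0,0,0,0,0.8,0,0,0,0,0.8])

```text
time_s: 9.1
tcp_pos: [0.4907, -0.3579, 0.0361]
eef_rot: [180.0, -0.0, -13.5]
contact_force: [-0.0, -0.0, -1.0]
gripper_width: 0.0297
```

carry_out(commands=[0,0,-0.05,0,0.8,0,0,-0.03,0,0.8,0,0,0,0,0.8])

```text
time_s: 9.4
tcp_pos: [0.4904, -0.3578, 0.0323]
eef_rot: [-180.0, 0.0, -13.5]
contact_force: [-0.4, 0.0, -0.8]
gripper_width: 0.0301
```

carry_out(commands=[0,0,-0.03,0,0.8,0,0,0,0,0.8,0,0,0,0,0.8])

```text
time_s: 9.7
tcp_pos: [0.4906, -0.3579, 0.0315]
eef_rot: [180.0, -0.0, -13.5]
contact_force: [-1.7, 0.4, 0.6]
gripper_width: 0.03
```

carry_out(commands=[0,0,-0.02,0,0.8,0,0,0,0,0.8])

```text
time_s: 9.9
tcp_pos: [0.4906, -0.3579, 0.0315]
eef_rot: [180.0, -0.0, -13.5]
contact_force: [-2.0, 1.9, 8.7]
gripper_width: 0.0297
```

carry_out(commands=[0,0,-0.01,0,0.8,0,0,0,0,0.8])

```text
time_s: 10.1
tcp_pos: [0.4906, -0.3579, 0.0314]
eef_rot: [180.0, -0.0, -13.5]
contact_force: [-2.4, 4.4, 11.3]
gripper_width: 0.0298
```

carry_out(commands=[0,0,0.015,0,0.8,0,0,0,0,0.25,0,0,0,0,0.1,0,0,0,0,0,0,0,0,0,0,0,0,0,0,0])

```text
time_s: 10.7
tcp_pos: [0.4905, -0.3579, 0.0306]
eef_rot: [-180.0, 0.0, -13.5]
contact_force: [0.5, -0.7, -0.3]
gripper_width: 0.0438
```

carry_out(commands=[0,0,0.1,0,0,0,0,0.3,0,0,0,0,0.6,0,0,0,0,0.9,0,0,0,0,0.9,0,0,0,0,0.9,0,0,0,0,0.9,0,0,0,0,0.9,0,0])

```text
time_s: 11.5
tcp_pos: [0.4902, -0.3578, 0.2537]
eef_rot: [180.0, -0.1, -13.5]
contact_force: [0.7, -0.9, -1.3]
gripper_width: 0.0439
```

```bash
cat > path.py <<'E'
from h import *
cx,cy,yw=.5854,-.0442,-1.9021
def W(x,z): return np.array([cx+np.cos(yw)*x,cy+np.sin(yw)*x,z])
def tcp(a,d,o=.008):
    x=.065-d*np.cos(a)+o*np.sin(a); z=.06+d*np.sin(a)+o*np.cos(a); return W(x+.021,z+.022)
p=np.array(telemetry.get_state()["tcp_pos"]); 
wp=[("over",W(.151,.254)),("start",W(.151,.187)),("mid",W(.12,.187))]
A=[1.57,1.45,1.3,1.15,1.0,.85,.7,.55,.4,.3,.22,.16,.12]
wp+=[(a,tcp(a,np.interp(a,[.1,1.57],[.124,.105]))) for a in A]
for k,q in wp: print(k,q.round(4),((q-p)/.04).round(2)); p=q
E
python3 path.py
```

```text
over [ 0.5363 -0.187   0.254 ] [1.15 4.27 0.01]
start [ 0.5363 -0.187   0.187 ] [ 0.    0.   -1.68]
mid [ 0.5464 -0.1577  0.187 ] [0.25 0.73 0.  ]
1.57 [ 0.5549 -0.133   0.187 ] [0.21 0.62 0.  ]
1.45 [ 0.559  -0.1209  0.1887] [0.1  0.3  0.04]
1.3 [ 0.5644 -0.1054  0.1887] [ 0.13  0.39 -0.  ]
1.15 [ 0.5697 -0.0898  0.1861] [ 0.13  0.39 -0.07]
1.0 [ 0.575  -0.0745  0.1809] [ 0.13  0.38 -0.13]
0.85 [ 0.58   -0.0599  0.1732] [ 0.13  0.37 -0.19]
0.7 [ 0.5847 -0.0463  0.163 ] [ 0.12  0.34 -0.25]
0.55 [ 0.5888 -0.0342  0.1506] [ 0.1   0.3  -0.31]
0.4 [ 0.5924 -0.0238  0.1361] [ 0.09  0.26 -0.36]
0.3 [ 0.5944 -0.0181  0.1255] [ 0.05  0.14 -0.27]
0.22 [ 0.5957 -0.0142  0.1165] [ 0.03  0.1  -0.22]
0.16 [ 0.5966 -0.0117  0.1095] [ 0.02  0.06 -0.17]
0.12 [ 0.5971 -0.0103  0.1048] [ 0.01  0.04 -0.12]
```

carry_out(commands=[0.23,0.85,0,-0.35,1,0.23,0.85,0,-0.35,1,0.23,0.85,0,-0.35,1,0.23,0.85,0,-0.35,1,0.23,0.85,0,0,1,0,0,-0.8,0,1,0,0,-0.85,0,1,0,0,0,0,1], grip_force=10)

```text
time_s: 12.3
tcp_pos: [0.5339, -0.187, 0.1817]
eef_rot: [179.9, 0.4, -19.1]
contact_force: [0.2, 0.1, 0.1]
gripper_width: 0.0007
```

```bash
python3 - <<'E'
from h import *
print(telemetry.get_state()["tcp_pos"],telemetry.get_state()["gripper_width"])
a=cams.capture("top")["frame"][:,:,::-1]; b=cams.capture("side")["frame"][:,:,::-1]
def z(f,x0,y0,w,h,s): return np.clip(cv2.resize(f[y0:y0+h,x0:x0+w],None,fx=s,fy=s,interpolation=cv2.INTER_CUBIC).astype(float)*1.6,0,255).astype(np.uint8)
cv2.imwrite("pics/z4.png",np.hstack([z(a,295,130,190,150,2.1)[:300],z(b,270,130,160,270,2.1)[:300]]))
im=np.vstack([z(a,270,130,210,150,1.9),z(b,250,110,210,165,1.9)]);cv2.imwrite("pics/z4.png",im)
E
```

```text
[ 0.53385456 -0.18702066  0.18170247] 0.0006980873968072276
```

View pics/z4.png

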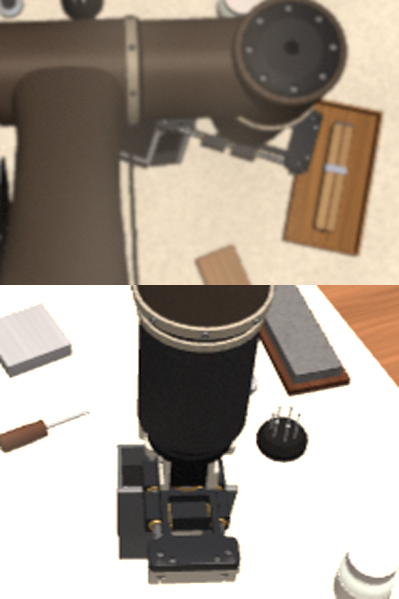

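carry_out(commands=[0.25,0.5,0.05,0,1,0.12,0.3,0,0,1,0.12,0.3,0,0,1,0.1,0.25,0,0,1])

```text
time_s: 12.8
tcp_pos: [0.5608, -0.1333, 0.1879]
eef_rot: [-180.0, -0.1, -19.1]
contact_force: [-0.5, -0.7, 1.6]
gripper_width: 0.0007
```

carry_out(commands=[0.1,0.3,0.1,0,1,0.13,0.39,0,0,1,0.13,0.39,-0.05,0,1,0.13,0.38,-0.13,0,1])

```text
time_s: 13.2
tcp_pos: [0.5804, -0.074, 0.1836]
eef_rot: [-180.0, -0.0, -19.1]
contact_force: [0.8, -0.8, -1.4]
gripper_width: 0.0005
```

```bash
python3 - <<'E'
from h import *
snap("side","s7.png",(270,110,420,290),3)
E
```

```text
(no output)
```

View pics/s7.png

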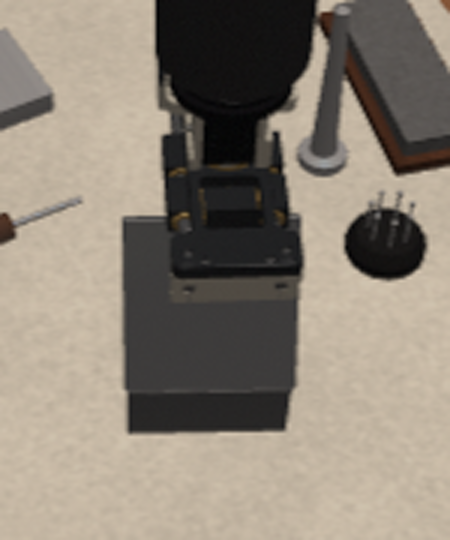

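carry_out(commands=[0.05,0.37,-0.25,0,1,0.05,0.34,-0.25,0,1,0.08,0.3,-0.31,0,1,0.08,0.26,-0.36,0,1,0.05,0.14,-0.27,0,1,0.03,0.1,-0.22,0,1])

```text
time_s: 13.85
tcp_pos: [0.5931, -0.0145, 0.1155]
eef_rot: [180.0, 0.1, -19.1]
contact_force: [0.7, 0.5, 0.0]
gripper_width: 0.0001
```

carry_out(commands=[0.02,0.06,-0.17,0,1,0.01,0.04,-0.12,0,1,0,0,0,0,1,0,0,0,0,1])

```text
time_s: 14.25
tcp_pos: [0.5947, -0.0113, 0.1058]
eef_rot: [-180.0, -0.0, -19.1]
contact_force: [-0.0, -0.0, 0.6]
gripper_width: 0.0004
```

Now press slowly.

carry_out(commands=[0,0,-0.08,0,1,0,0,-0.08,0,1,0,0,0,0,1])

```text
time_s: 14.55
tcp_pos: [0.5951, -0.011, 0.0997]
eef_rot: [-180.0, -0.1, -19.1]
contact_force: [-0.0, 0.6, 3.1]
gripper_width: 0.0004
```

carry_out(commands=[0,0,-0.06,0,1,0,0,-0.06,0,1,0,0,0,0,1])

```text
time_s: 14.85
tcp_pos: [0.5951, -0.0108, 0.0947]
eef_rot: [-179.9, -0.1, -19.1]
contact_force: [0.5, 0.8, 2.0]
gripper_width: 0.0006
```

carry_out(commands=[0,0,-0.05,0,1,0,0,0,0,1])

```text
time_s: 15.05
tcp_pos: [0.5941, -0.0113, 0.0919]
eef_rot: [180.0, 0.0, -19.1]
contact_force: [-0.1, -0.3, 0.2]
gripper_width: 0.0
```

carry_out(commands=[0,0,-0.04,0,1,0,0,0,0,1])

```text
time_s: 15.25
tcp_pos: [0.5941, -0.0113, 0.0904]
eef_rot: [180.0, 0.0, -19.1]
contact_force: [-0.3, 0.2, 0.4]
gripper_width: 0.0001
```

carry_out(commands=[0,0,-0.03,0,1,0,0,0,0,1])

```text
time_s: 15.45
tcp_pos: [0.5942, -0.0113, 0.0902]
eef_rot: [180.0, 0.0, -19.1]
contact_force: [-3.0, -0.5, 7.8]
gripper_width: 0.0004
```

carry_out(commands=[0,0,-0.03,0,1,0,0,0,0,1,0,0,0,0,1])

```text
time_s: 15.75
tcp_pos: [0.5943, -0.0113, 0.09]
eef_rot: [180.0, -0.0, -19.1]
contact_force: [-6.5, -0.0, 15.8]
gripper_width: 0.0004
```

carry_out(commands=[0,0,0.1,0,1,0,0,0.5,0,1,0,0,0.9,0,1,0,0,0.9,0,1,0,0,0.9,0,1,0,0,0.9,0,1,0,0.8,0.5,0,1,0,0.8,0,0,1])

```text
time_s: 16.55
tcp_pos: [0.5959, 0.0532, 0.2802]
eef_rot: [-179.8, -0.3, -19.2]
contact_force: [-0.1, 0.3, 0.3]
gripper_width: 0.0005
```

carry_out(commands=[-0.3,0.8,0,0,1,-0.3,0.8,0,0,1,-0.3,0.8,0,0,1,-0.3,0.8,0,0,1,-0.3,0.8,0,0,1,-0.3,0.8,0,0,1,-0.3,0.8,0,0,1,-0.3,0.8,0,0,1])

```text
time_s: 17.35
tcp_pos: [0.4977, 0.3101, 0.2762]
eef_rot: [180.0, 0.0, -19.1]
contact_force: [1.1, 0.6, -0.2]
gripper_width: 0.0006
```

```bash
python3 - <<'E'
from h import *
a=cams.capture("top")["frame"][:,:,::-1]; b=cams.capture("side")["frame"][:,:,::-1]
def z(f,x0,y0,w,h,s): return np.clip(cv2.resize(f[y0:y0+h,x0:x0+w],None,fx=s,fy=s,interpolation=cv2.INTER_CUBIC).astype(float)*1.6,0,255).astype(np.uint8)
im=np.hstack([z(a,180,90,310,240,1.25),z(b,285,150,150,240,2)[:300]]) if 0 else np.hstack([cv2.resize(z(a,180,90,310,240,1),(410,317)),cv2.resize(z(b,150,100,300,232,1),(390,317))])
cs=np.hstack([z(a,295,140,100,70,4),z(b,295,180,100,70,4)])
cv2.imwrite("pics/f8.png",np.vstack([cv2.resize(im,(800,317)),cs]))
c="pics/cal_side.npz"
from math import cos,sin
# expected px of shut lid's tab corners in side crop coords
cx,cy,yw=.5854,-.0442,-1.9021
for n,o in(("top",(295,140,0)),("side",(295,180,400))):
  for q in((-.067,-.062,.068),(-.067,.062,.068),(.065,-.062,.068),(.065,.062,.068)):
    u,v=proj(n,[cx+cos(yw)*q[0]-sin(yw)*q[1],cy+sin(yw)*q[0]+cos(yw)*q[1],q[2]]); print(n,q,round((u-o[0])*4+o[2]),round((v-o[1])*4+317))
E
```

```text
top (-0.067, -0.062, 0.068) 29 566
top (-0.067, 0.062, 0.068) 85 398
top (0.065, -0.062, 0.068) 213 624
top (0.065, 0.062, 0.068) 267 454
side (-0.067, -0.062, 0.068) 453 365
side (-0.067, 0.062, 0.068) 666 359
side (0.065, -0.062, 0.068) 461 551
side (0.065, 0.062, 0.068) 691 543
```

View pics/f8.png

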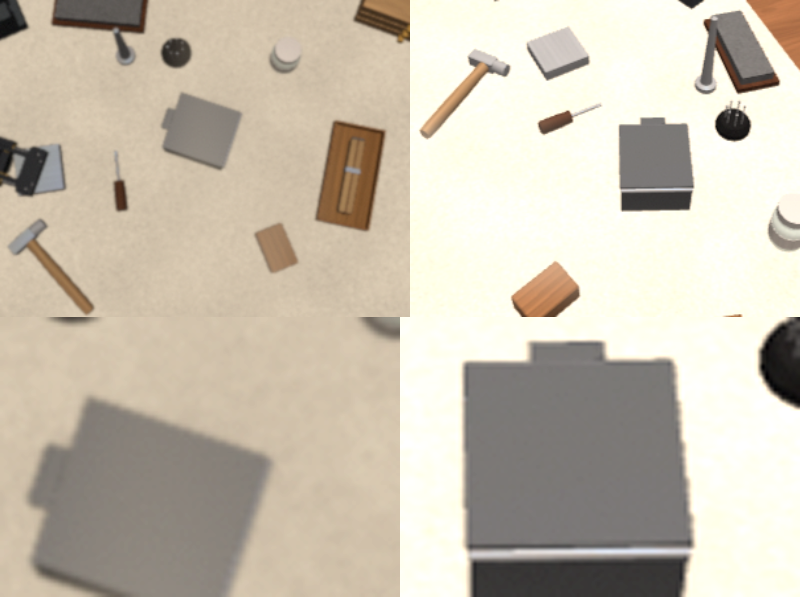

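carry_out(commands=[0,0,0,0,1,0,0,0,0,1,0,0,0,0,1])

```text
time_s: 17.75
tcp_pos: [0.4988, 0.3081, 0.2763]
eef_rot: [180.0, 0.0, -19.2]
contact_force: [0.9, 0.6, 0.5]
gripper_width: 0.0006
```

```bash
python3 -c "
from h import *
print(telemetry.get_state()['contact_force']); print(r.close_job())"
```

```text
[0.91701916 0.61044402 0.46379114]
the job is handed in; nothing more can be done
None
```

The ring clamp is lying flat in the wooden tool tray and the case lid is shut. I handed the job in at about 18 s, with the arm clear of everything.

- **Clamp:** I lifted it off the case and lowered it until I felt the tray floor (about 11 N). I then eased off and opened the fingers only part-way so they cleared the tray walls. The last picture shows it near the middle of the tray.
- **Lid:** I swung it down with the closed fingertips and pressed near the free edge. It stopped solidly with its outer face 68 mm over the bench, which is the shut height, and I pressed to about 16 N.
- **After backing off:** with nothing touching it, the lid's free edge was within a few pixels of the shut position in the enlarged side view. The side-view corners were off sideways by up to about 12 enlarged pixels (about 3 camera pixels), which I put down to my estimate of the case's position.
- **Other things on the bench:** those in view show no visible movement. The last picture partly hides the steel block behind the gripper.
- **Not seen directly:** the catch's 8–13 N resistance never showed in the force readings, which come only at the end of each move. That it snapped is judged from the solid stop and the lid staying shut.

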